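Stow the nozzle rod and snap its cap on

ROBOT

A 7-joint arm with a two-finger parallel gripper is mounted at the origin on a cart in front of the work surface, level with it; the furniture and walls round the work are solid. World frame = base frame: x ahead of the robot, y to its left, z up, the work surface at z = 0. Lengths are in m, angles in rad, forces in N, time in s.
With the tool pointing down it reaches from about 0.375 to 0.925 m from the base axis. Payload 3.1 kg.
Tool frame: the origin (TCP) lies between the finger pads; the fingertips stand 19 mm ahead of it and the grasp point (between the pads) is the TCP; z points along the fingers, y is the line along which they close (so a half turn about z gives the same grasp; the last joint's range is limited). The gripper opens to 85 mm and grips with 20 to 120 N. Pads are 22 mm wide; open, the fingers measure 114 mm over their backs; the gripper's body (76 mm by 85 mm) begins 54 mm behind the grasp point. The pads swing forward as they close: fully open they stand 13 mm farther back than shut.
Start: joints at [1.098, 0.383, 0.044, 1.598, -0.018, 1.161, -0.05], TCP at [0.238, -0.605, 0.25] pointing down, gripper open.
Joint ranges: [-2.61, 2.61], [-0.41, 2.15], [-1.48, 1.57], [0, 2.5], [-1.57, 4.71], [0.05, 1.97], [-2.85, 2.85]. Speed limits (rad/s): [2.79, 2.79, 3.14, 3.14, 3.14, 3.14, 3.14].

INTERFACE

Orientations are given as a unit quaternion [x, y, z, w].
In Python, from bench import move_ptp, movel, move_j, move_gripper, pause, inverse_kinematics, read_camera, camera_params, MotionError, sign_off, look_for, tip_of, read_time_s, read_qpos, read_joint_vel, read_effort, read_eef_pos, read_tcp_rot, read_ft_force, read_ft_torque, read_finger_gap, read_grasp_force gives the robot as it stands. Calls block until the motion is done:
- move_ptp(position, orientation): joint-space move of the TCP to a pose.
- movel(position, orientation=None, speed=0.15): straight line of the TCP; orientation=None keeps the orientation; speed is the mean speed in m/s.
- move_j(angles): joint-space move.
- move_gripper(opening, effort=None): finger opening in m; effort is the grip in N (None keeps the last); returns when the fingers have stopped.
- pause(seconds).
- inverse_kinematics(position, orientation): joint angles nearest the present ones, or None.
- read_camera(name): name is "scene" or "top" or "wrist"; returns the picture (420x560x3 uint8, red, green, blue); there is no depth.
- camera_params(name): a dict with "K" (3x3 intrinsics, pixels), "camera_from_world" (4x4, takes a point from world to camera coordinates). Camera axes: x right, y down, z forward; pixel columns grow to the right and rows downward; lengths in m; the calibration is good to about 2 mm. A picture is of the moment at which its call begins: read the wrist's pose just before it. camera_params takes no time and is no camera call; for the wrist camera it gives the pose at the moment of the call.
A pose or a line that the arm cannot do raises MotionError and nothing moves.
- sign_off(): hands the job in; it is judged then, once.
Trained networks look in the newest picture that a camera, given by its name, has taken for a name from the list of things; names that differ only in an ending like _2 or _b are one class to them, and where a whole thing is asked for, a point or a joint stands for the part that bears it (a point fixed in the world has none). Each returns a list of dicts, best first, with "confidence" (0 to 1); they miss things now and then, are a little off and sometimes report something else, mostly with a low value. They report only what shows in the picture. A call takes as long as a camera call. They do not tell look-alikes from the thing itself.
- look_for(camera, name): "at" ([column, row] in pixels, amid what is visible of it).
- tip_of(camera, name): "at" ([column, row] in pixels: a listed point, or the origin of a listed thing).
Readings, each from a call of its own:
- read_time_s(): time.
- read_qpos(): joint angles.
- read_joint_vel(): joint speeds.
- read_effort(): joint torques, N m.
- read_eef_pos(): TCP position.
- read_tcp_rot(): TCP orientation.
- read_ft_force(): force on the tool from outside, world axes, zero at the start.
- read_ft_torque(): the same for the moment, N m.
- read_finger_gap(): finger opening in m.
- read_grasp_force(): force on a finger pad.
Only numpy, scipy, OpenCV 4.12 (cv2) and the standard library are available. Lean on these libraries where they do the work, as an engineer would, in place of code of your own. Each camera call takes 0.05 s, during which the arm holds its last target. There are 200 camera calls.

TASK

Put the iron's nozzle-cleaning rod, the one with the round head and collar in the wooden rack, into the upright metal storage tube, pushed down until its collar sits on the tube's mouth. Then take the grey snap cap, set it over the rod's head onto the neck of the tube, press it straight down until it clicks over the spring balls, keep pressing until its rim sits flush on the shoulder, and finish while still gripping the cap and bearing down on it with about ten newtons: do not let go. Leave the square-headed rod in the rack and do not shift the spool, the tape measure or the chalk.

Things in the scene. Friction and masses are not known exactly. Their poses are not given: they have to be found in the camera images.
- stand: aluminium storage tube, upright, fixed, on a dark foot plate 80 x 80 x 8 mm. Origin: centre of the underside on the table; z up along the tube's axis. 45 mm in diameter up to a flat shoulder 70 mm up; above it a neck 28 mm in diameter and 20 mm high, its top 4 mm tapered to 23 mm. Bore 12 mm, 82 mm deep. Its turn about the axis does not matter
- tube_mouth (a point): centre of the tube's mouth on top of the neck, 90 mm above the table; the bore is widened here from 12 to 16 mm over the top 4 mm
- shoulder (a point): on the tube's axis at the height of the flat shoulder, 70 mm above the table, where the cap's rim comes to rest. Four spring-loaded steel balls stand 4 mm out of the neck, 11 mm above this
- rack: wooden block 44 x 95 x 60 mm (its own x, y, z), fixed; origin at the centre of its underside. Two holes 10 mm wide and 50 mm deep, 25 mm either side of its centre along its y; a rod stands loosely upright in each, and either rod may be in either hole
- rod: steel rod 99 mm long, 60 g, upright in the rack, tip 10 mm above the table. Origin: centre of the lower tip; z along it to the head. Shaft 8 mm thick, 70 mm long, tapered tip; then a round collar 20 mm in diameter, 4 mm thick; then a round head 14 mm in diameter, 25 mm long, to be gripped. Seated in the tube its tip is 20 mm above the table and its head ends 29 mm above the mouth
- rod_collar (a point): centre of the underside of the rod's collar, 70 mm above its tip
- square_rod: the other rod in the rack: 80 mm long with a square head 18 mm wide and no collar; leave it there
- cap: grey ribbed plastic cap, 45 mm in diameter, 58 mm high, 50 g, standing on the table open side down. Origin: centre of its open rim; z up to the closed top. Hollow 39 mm wide, 53 mm deep, with a lip 31 mm across in the lowest 4 mm. Its yaw does not matter
- cap_top (a point): centre of the cap's closed top, 58 mm above its rim. Pushing the cap down the neck, the lip meets the spring balls about 16 mm above the shoulder; the push rises to about 8 to 12 N, then drops as the lip passes the balls (the click; they even pull the cap down by up to about 17 N), and rises steeply when the rim lands on the shoulder
- spool: white thread spool, 40 mm in diameter, 55 mm high, a bystander; origin under its centre
- tape: rolled tape measure, 53 x 54 x 19 mm, lying flat, a bystander; origin under its centre
- chalk: flat piece of tailor's chalk, 42 x 47 x 8 mm, a bystander; origin under its centre
Things that resemble listed ones, but are neither listed nor needed, are in the scene too. Leave any orange or red look-alike of the rod alone.

How it is judged:
On the way, in this order (a step that is already met when the one before it is completed fails the run):
1. the collared rod is down in the tube, its collar on the mouth (z of rod in the frame of stand below 0.0235 m and horizontal distance between rod and stand below 0.006 m and angle between rod's own z axis and vertical below 0.1 rad), for 0.2 s.
2. the cap has clicked over the spring balls and its rim is on the shoulder (z of cap in the frame of shoulder below 0.0015 m and horizontal distance between cap and shoulder below 0.004 m and angle between cap's own z axis and vertical below 0.06 rad), for 0.2 s.
At the end, for the whole second after the job is handed in: Rod in the tube: tip within 3.5 mm of seated height, 6 mm of the axis, upright within 0.1 rad. Cap: rim within 1.5 mm of the shoulder, 4 mm of the axis, level within 0.06 rad. Through the last second the fingers hold the cap (over 3 N) and it bears on the tube with over 5 N (all of step 1 and all of step 2 and contact force between the fingers and cap above 3 N and contact force between cap and stand above 5 N); the arm keeps its last pose, push and grip.
It fails at once if the white thread spool is shifted more than 3 cm (distance of spool from where it was at the start of the episode above 0.03 m).
It fails at once if the rolled tape measure is shifted more than 3 cm (distance of tape from where it was at the start of the episode above 0.03 m).
It fails at once if the tailor's chalk is shifted more than 3 cm (distance of chalk from where it was at the start of the episode above 0.03 m).
It fails at once if the square-headed rod is shifted more than 3 cm (distance of square_rod from where it was at the start of the episode above 0.03 m).
It also fails if it takes over 64 s, if anything falls off the work surface, if the arm or the gripper's body presses on something with over 40 N, if the wrist force passes 120 N, or if a joint passes its speed limit or range.

## Working session

There is one attempt and no reset: what is moved stays moved. The work goes in short steps, each a Python script; the robot and the scene stay as the last script left them, time stands still between calls to the robot, and variables do not carry over. Pictures are saved under pics/ and viewed, at most 13 in all, crops included, and the job is handed in when it is done.

```bash
ls; mkdir -p pics; cat > h.py <<'E'
from bench import *
import numpy as np, cv2
def ray(cam,px,P=None):
    P=P or camera_params(cam);K=np.array(P["K"]);T=np.array(P["camera_from_world"])
    R=T[:3,:3];c=-R.T@T[:3,3]
    d=R.T@np.linalg.inv(K)@np.array([px[0],px[1],1.]);return c,d
def atz(cam,px,z,P=None):
    c,d=ray(cam,px,P);return c+d*(z-c[2])/d[2]
def tri(rays):
    A=np.zeros((3,3));b=np.zeros(3)
    for c,d in rays:
        d=d/np.linalg.norm(d);M=np.eye(3)-np.outer(d,d);A+=M;b+=M@c
    return np.linalg.solve(A,b)
def proj(cam,p,P=None):
    P=P or camera_params(cam);q=np.array(P["camera_from_world"])@np.append(p,1);q=np.array(P["K"])@q[:3];return q[:2]/q[2]
def save(n,im): cv2.imwrite("pics/"+n,cv2.cvtColor(im,cv2.COLOR_RGB2BGR))
E
python3 - <<'E'
from h import *
for c in("scene","top"):
    save(c+"1.png",read_camera(c))
    for n in("rod","square_rod","cap","cap_top","rod_collar","tube_mouth","stand","rack","spool","tape","chalk"):
        print(c,n,[(np.round(d["at"]).tolist(),round(d["confidence"],2)) for d in tip_of(c,n)[:4]])
c,_=ray("scene",(0,0));print(c);print(ray("top",(0,0))[0],read_tcp_rot(),read_time_s())
E
```

```text
pics
scene rod [([174.0, 301.0], 0.72), ([165.0, 282.0], 0.48), ([248.0, 285.0], 0.47)]
scene square_rod []
scene cap [([270.0, 223.0], 0.93)]
scene cap_top [([266.0, 207.0], 0.71)]
scene rod_collar [([164.0, 257.0], 0.68), ([245.0, 256.0], 0.68), ([172.0, 274.0], 0.51), ([204.0, 244.0], 0.43)]
scene tube_mouth [([297.0, 212.0], 0.85)]
scene stand [([297.0, 248.0], 0.67)]
scene rack [([215.0, 268.0], 0.94)]
scene spool [([362.0, 233.0], 0.8)]
scene tape [([336.0, 201.0], 0.77)]
scene chalk [([209.0, 235.0], 0.4)]
top rod [([359.0, 257.0], 0.68), ([167.0, 243.0], 0.61), ([230.0, 253.0], 0.58), ([207.0, 220.0], 0.38)]
top square_rod [([233.0, 225.0], 0.6), ([375.0, 196.0], 0.26)]
top cap [([292.0, 190.0], 0.65)]
top cap_top [([296.0, 183.0], 0.57)]
top rod_collar [([228.0, 248.0], 0.63), ([166.0, 205.0], 0.53), ([163.0, 231.0], 0.51), ([206.0, 212.0], 0.46)]
top tube_mouth [([297.0, 226.0], 0.81)]
top stand [([295.0, 231.0], 0.9)]
top rack [([220.0, 223.0], 0.7)]
top spool [([361.0, 255.0], 0.73), ([372.0, 194.0], 0.44)]
top tape [([376.0, 194.0], 0.67)]
top chalk [([233.0, 177.0], 0.59), ([291.0, 193.0], 0.17)]
[-0.20581323  0.67845548  0.67406797]
[0.31211096 0.25886765 1.21157726] [9.82488477e-01 1.86323355e-01 3.85282555e-06 3.44992720e-06] 1.2
```

```bash
python3 - <<'E'
import cv2,numpy as np
a=cv2.imread("pics/scene1.png")[150:340,120:420];b=cv2.imread("pics/top1.png")[130:300,130:430]
cv2.imwrite("pics/crop1.png",np.vstack([cv2.resize(a,(800,300*800//300*0+507))[:, :],]))
cv2.imwrite("pics/crop2.png",cv2.resize(b,(800,453),interpolation=cv2.INTER_CUBIC))
E
```

```text
(no output)
```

View pics/crop1.png

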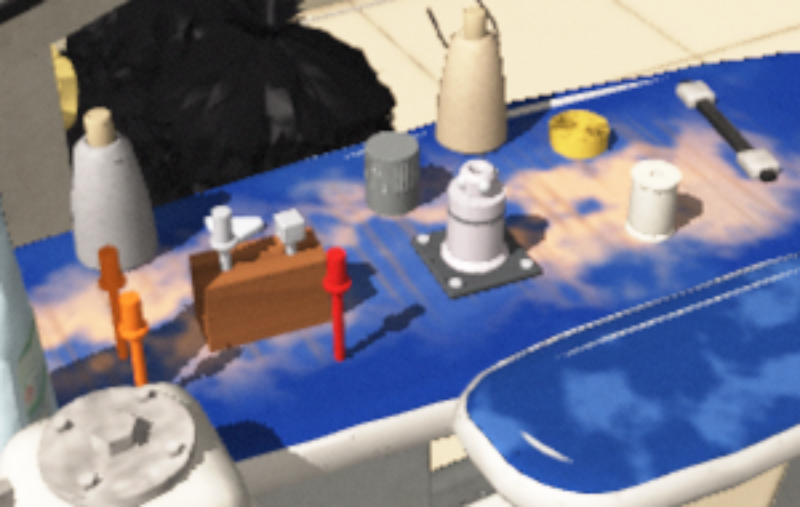

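View pics/crop2.png

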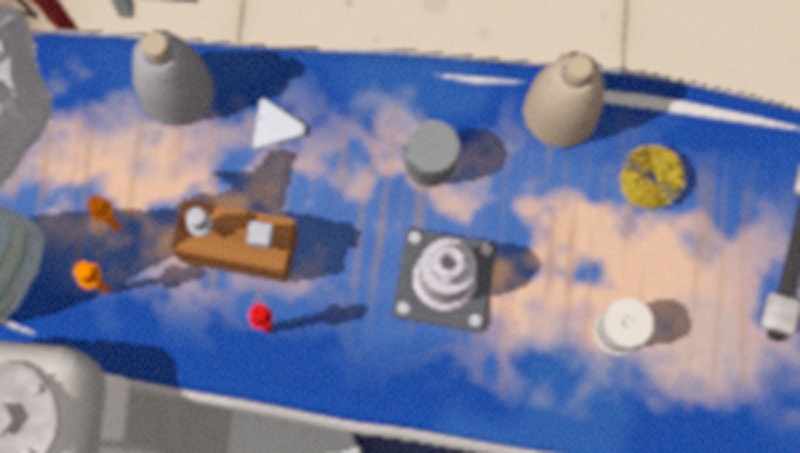

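View pics/scene1.png

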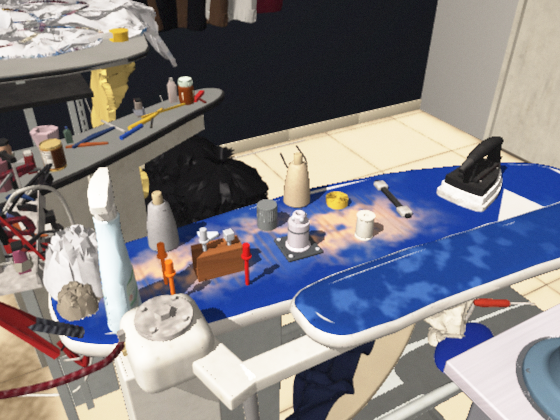

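Collared-rod candidates (scene pixels):
- Grey round head with collar, standing in the rack: (203,238). The top camera has it at (204,212).
- Orange look-alikes: (172,265) and (164,256).
- Red look-alike: (246,250).
- Square-headed rod, in the other rack hole: (229,234).

By the description I choose the grey one at (203,238). The cap is at (267,214), the tube mouth at (297,212), the spool at (365,225), the tape at (337,200) and the chalk at (209,235).

```bash
python3 - <<'E'
from h import *
S=lambda x,y:(120+x*.375,150+y*.375); T=lambda x,y:(130+x*.375,130+y*.375)
for n,s,t,z in [("rodhead",S(220,212),T(198,215),.109),("sq",S(289,218),T(260,231),.09),("captop",S(391,140),T(432,140),.058),("mouth",S(482,172),T(449,262),.09),("spooltop",S(655,172),T(628,324),.055),("tape",S(580,125),T(653,177),.019),("chalk",S(233,225),T(277,124),.008),("red",S(337,256),T(260,316),.1),("or1",S(131,300),T(85,274),.1),("or2",S(108,255),T(100,207),.1),("botL",S(98,115),T(155,45),.15),("botR",S(475,15),T(578,68),.15)]:
    print(n,tri([ray("scene",s),ray("top",t)]).round(3),atz("scene",s,z).round(3),atz("top",t,z).round(3))
for c,q in[("rack c",(220,223))]:
    print([atz("top",T(*p),.06).round(3) for p in[(183,202),(296,213),(174,247),(290,279)]])
P=camera_params("wrist");print(np.round(ray("wrist",(280,210),P),3),read_eef_pos())
E
```

```text
rodhead [0.54  0.423 0.107] [0.538 0.425 0.109] [0.539 0.421 0.109]
sq [0.534 0.374 0.088] [0.532 0.375 0.09 ] [0.534 0.373 0.09 ]
captop [0.629 0.241 0.061] [0.633 0.238 0.058] [0.63  0.241 0.058]
mouth [0.521 0.219 0.087] [0.517 0.221 0.09 ] [0.521 0.22  0.09 ]
spooltop [0.489 0.071 0.058] [0.493 0.069 0.055] [0.489 0.069 0.055]
tape [0.624 0.049 0.021] [0.627 0.048 0.019] [0.623 0.048 0.019]
chalk [0.647 0.377 0.009] [0.649 0.377 0.008] [0.646 0.376 0.008]
red [0.465 0.367 0.097] [0.464 0.369 0.1  ] [0.464 0.365 0.1  ]
or1 [0.487 0.508 0.098] [0.485 0.51  0.1  ] [0.486 0.506 0.1  ]
or2 [0.543 0.505 0.096] [0.539 0.508 0.1  ] [0.54  0.501 0.1  ]
botL [0.67  0.469 0.13 ] [0.639 0.477 0.15 ] [0.663 0.464 0.15 ]
botR [0.68  0.131 0.127] [0.642 0.154 0.15 ] [0.672 0.133 0.15 ]
[array([0.559, 0.442, 0.06 ]), array([0.557, 0.348, 0.06 ]), array([0.52 , 0.445, 0.06 ]), array([0.502, 0.348, 0.06 ])]
[[ 0.312 -0.576  0.374]
 [-0.282 -0.114 -0.953]] [ 0.2379754  -0.60488264  0.25028105]
```

```bash
cat >> h.py <<'E'
def Q(a): return [float(np.cos(a/2)),float(np.sin(a/2)),0.,0.]
A=np.radians(83)
def look(cam,n,f=tip_of): return [(np.round(d["at"],1).tolist(),round(d["confidence"],2)) for d in f(cam,n)[:4]]
E
python3 - <<'E'
from h import *
for a in (83,-97):
  for p in[(.54,.422,.26),(.54,.422,.106),(.521,.22,.25),(.521,.22,.12),(.63,.241,.04)]:
    q=inverse_kinematics(p,Q(np.radians(a)));print(a,p,None if q is None else np.round(q,2))
E
```

```text
83 (0.54, 0.422, 0.26) [-0.03  0.68 -1.06  1.45  0.59  1.36 -1.24]
83 (0.54, 0.422, 0.106) [-0.18  0.73 -0.77  1.58  0.56  1.06 -1.22]
83 (0.521, 0.22, 0.25) [ 0.38  0.41 -1.04  1.77  0.38  1.19 -0.89]
83 (0.521, 0.22, 0.12) [ 0.33  0.61 -1.01  1.87  0.61  1.01 -1.06]
83 (0.63, 0.241, 0.04) [ 0.13  0.82 -0.78  1.63  0.66  0.98 -1.  ]
-97 (0.54, 0.422, 0.26) [ 0.05  0.79 -1.25  1.45  0.75  1.43  1.82]
-97 (0.54, 0.422, 0.106) [ 0.06  1.02 -1.25  1.57  0.99  1.31  1.68]
-97 (0.521, 0.22, 0.25) [ 0.5   0.51 -1.24  1.76  0.51  1.24  2.14]
-97 (0.521, 0.22, 0.12) [ 0.47  0.78 -1.25  1.87  0.82  1.14  1.93]
-97 (0.63, 0.241, 0.04) [ 0.37  1.13 -1.26  1.62  1.12  1.27  1.92]
```

```bash
python3 - <<'E'
from h import *
q=Q(A)
move_ptp((.53,.20,.30),q)
for i,p in enumerate([(.53,.20,.25),(.535,.36,.25),(.60,.19,.25)]):
    move_ptp(p,q);pause(.3)
    P=camera_params("wrist");im=read_camera("wrist");save(f"w{i}.png",im);print(p,read_eef_pos().round(4) if hasattr(read_eef_pos(),'round') else read_eef_pos())
    np.save(f"w{i}P.npy",P,allow_pickle=True)
    for n,z in(("tube_mouth",.09),("cap_top",.058),("rod_collar",.08),("square_rod",.09)):
        print(n,[(d,atz("wrist",d[0],z,P).round(4).tolist()) for d in look("wrist",n)])
print(read_time_s())
ims=[cv2.imread(f"pics/w{i}.png") for i in(0,1)]
cv2.imwrite("pics/w01.png",cv2.resize(np.hstack(ims),(800,300)))
E
```

```text
(0.53, 0.2, 0.25) [0.5307 0.2005 0.2514]
tube_mouth [(([268.9, 179.2], 0.86), [0.5244, 0.2178, 0.09])]
cap_top [(([384.8, 134.3], 0.64), [0.6343, 0.2397, 0.058]), (([272.7, 171.7], 0.53), [0.5272, 0.2177, 0.058])]
rod_collar []
square_rod []
(0.535, 0.36, 0.25) [0.5358 0.3585 0.25  ]
tube_mouth [(([283.1, 329.1], 0.9), [0.5229, 0.2222, 0.09])]
cap_top [(([381.5, 285.4], 0.77), [0.6307, 0.2396, 0.058]), (([278.0, 136.1], 0.74), [0.5412, 0.4074, 0.058])]
rod_collar [(([206.1, 190.8], 0.76), [0.4714, 0.3698, 0.08]), (([202.4, 12.8], 0.69), [0.4955, 0.5086, 0.08]), (([276.7, 120.7], 0.67), [0.542, 0.4222, 0.08]), (([270.8, 9.6], 0.67), [0.5479, 0.5042, 0.08])]
square_rod [(([275.4, 165.2], 0.68), [0.5364, 0.3867, 0.09])]
(0.6, 0.19, 0.25) [0.5994 0.1916 0.2501]
tube_mouth [(([189.0, 174.2], 0.7), [0.525, 0.222, 0.09])]
cap_top [(([308.5, 133.6], 0.9), [0.6319, 0.2406, 0.058])]
rod_collar []
square_rod []
7.6167
```

View pics/w1.png

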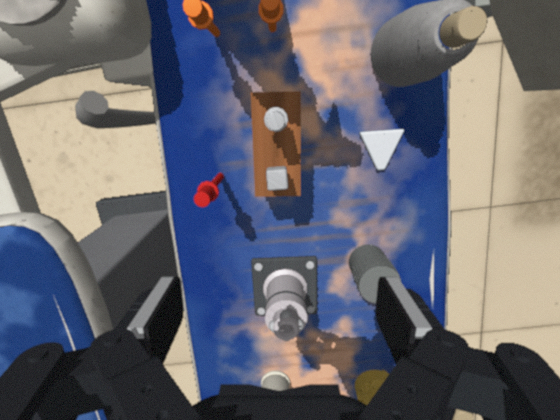

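View pics/w0.png

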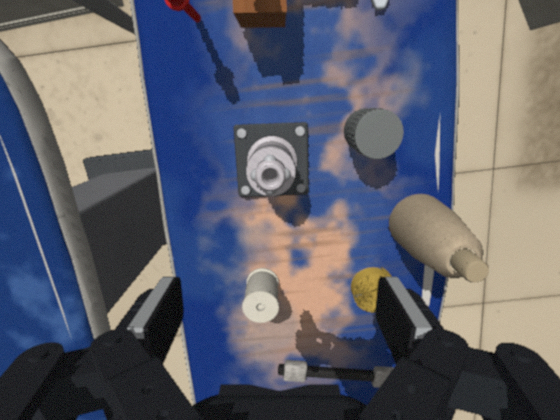

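```bash
python3 - <<'E'
from h import *
q=Q(A)
P1=np.load("w1P.npy",allow_pickle=True).item();P0=np.load("w0P.npy",allow_pickle=True).item()
r=atz("wrist",(276,119),.109,P1);s=atz("wrist",(277,177),.09,P1);m=atz("wrist",(269,175),.09,P0);c=atz("wrist",(380,134),.058,P0)
print(r,s,m,c)
ims=[]
for i,(p,z) in enumerate([(r,.109),(m,.09)]):
    t=(p[0],p[1]-.045,z+.085);move_ptp((t[0],t[1],.25),q) if i else None;movel(t,q);pause(.4)
    P=camera_params("wrist");im=read_camera("wrist");print(np.round(read_eef_pos(),4),[proj("wrist",p,P).round(1)])
    np.save(f"v{i}P.npy",P,allow_pickle=True);save(f"v{i}.png",im)
    if i==0: print(look("wrist","rod_collar")); movel((t[0],t[1],.25),q)
    else: print(look("wrist","tube_mouth"))
    u,v=proj("wrist",p,P).astype(int);ims.append(cv2.resize(im[max(v-100,0):v+100,u-100:u+100],(400,400)) if v>=100 else cv2.resize(im[0:200,u-100:u+100],(400,400)));print("crop origin",u-100,max(v-100,0))
save("v.png",np.hstack(ims));print(read_time_s())
E
```

```text
[0.54197379 0.4249584  0.109     ] [0.5364582  0.37648721 0.09      ] [0.52499177 0.2214296  0.09      ] [0.62987146 0.2404779  0.058     ]
[0.5421 0.3798 0.1941] [array([270.2, 160.5])]
[([189.3, 233.3], 0.9), ([181.0, 29.3], 0.82), ([272.9, 156.9], 0.77), ([263.7, 27.0], 0.59)]
crop origin 170 60
[0.5252 0.1764 0.1754] [array([269.8, 160.8])]
[([267.7, 162.3], 0.93), ([273.7, 145.5], 0.51)]
crop origin 169 60
12.15
```

View pics/v.png

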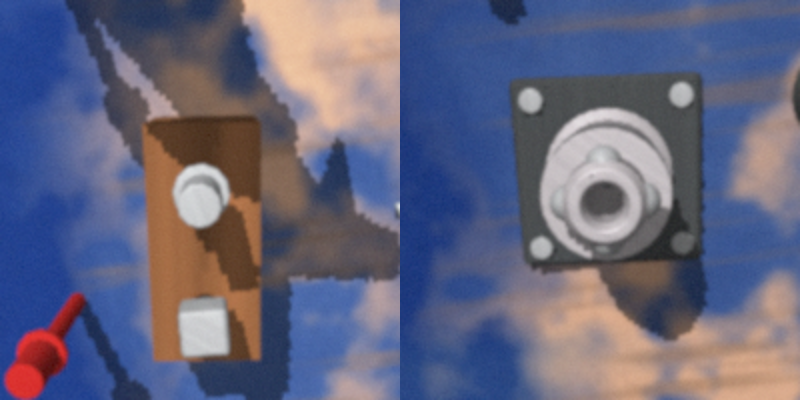

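The close crop shows a grey round head with a collar, around pixel (271,163), so this is the right rod. The square head is at about (272,224). In the other crop, the tube mouth is around (272,160). Next I grip and insert the rod.

```bash
python3 - <<'E'
from h import *
q=Q(A)
P0=np.load("v0P.npy",allow_pickle=True).item();P1=np.load("v1P.npy",allow_pickle=True).item()
r=atz("wrist",(271,163),.109,P0);m=atz("wrist",(272,160.5),.09,P1);print(r,m);np.save("m.npy",m);np.save("r.npy",r)
move_ptp((r[0],r[1],.22),q)
move_gripper(.05,40)
movel((r[0],r[1],.14),q)
movel((r[0],r[1],.106),q,speed=.06)
print(read_eef_pos(),read_ft_force())
move_gripper(0.0,50);print(read_finger_gap(),read_grasp_force(),read_ft_force(),read_eef_pos())
movel((r[0],r[1],.25),q,speed=.1)
pause(.2);print(read_finger_gap(),read_grasp_force(),read_ft_force())
im=read_camera("wrist");save("g.png",im)
im2=read_camera("scene");b=im2[150:300,130:380]
save("g2.png",np.hstack([cv2.resize(im,(400,300)),cv2.resize(b,(400,300))]))
print(read_time_s())
E
```

```text
[0.54228096 0.42336683 0.109     ] [0.52638412 0.22142438 0.09      ]
[0.54220828 0.42347746 0.10587677] [-0.0527255  -0.01670859 -0.29677428]
0.01183560581716112 48.69656503200531 [-0.13257936  0.08631773  0.86628676] [0.54248503 0.42369839 0.10662691]
0.011855538723616865 48.69086980819702 [-0.08934672 -0.10197323  0.68445243]
17.3
```

View pics/g2.png

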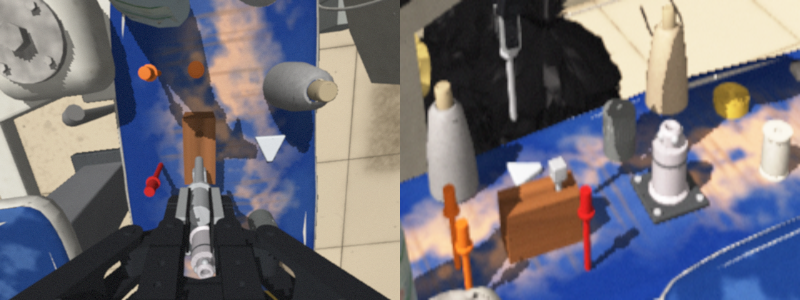

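```bash
python3 - <<'E'
from h import *
e=np.array(read_eef_pos());P=camera_params("wrist")
for d in(.013,0,-.026,-.096):print(d,proj("wrist",e+[0,0,d],P).round(1),proj("scene",e+[0,0,d]).round(1))
im=cv2.imread("pics/g.png")[190:420,180:380];cv2.imwrite("pics/g3.png",cv2.resize(im,(520,598)))
E
```

```text
0.013 [279.5 318.6] [195.9 156.1]
0 [279.4 299.8] [196.5 162.7]
-0.026 [279.4 270.5] [197.7 175.6]
-0.096 [279.3 222.5] [200.8 208.5]
```

View pics/g3.png

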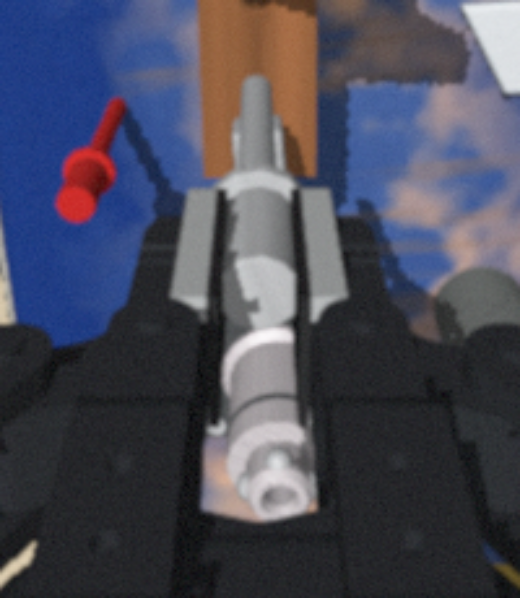

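```bash
python3 - <<'E'
from h import *
q=Q(A);m=np.load("m.npy");x,y=m[0],m[1]-.001
movel((x,y,.25),q,speed=.12)
movel((x,y,.195),q,speed=.08);pause(.2);b=np.array(read_ft_force());print(b)
z=.195
while z>.112:
    z-=.003;movel((x,y,z),q,speed=.04)
    f=np.array(read_ft_force())-b
    print(round(z,3),f.round(1))
    if f[2]>6 : break
print(read_eef_pos(),read_finger_gap(),read_time_s())
E
```

```text
[ 0.39134404  1.00658765 -1.52437063]
0.192 [-1.  -1.2 -0.2]
0.189 [-0.5 -0.1  0.4]
0.186 [ 0.  -1.1  0.7]
0.183 [-0.3 -1.2  0.6]
0.18 [-0.8 -0.9 -0.2]
0.177 [-0.9 -1.1  1.2]
0.174 [-0.7 -0.7  0.4]
0.171 [ 0.1 -1.5  0.9]
0.168 [-0.3 -0.2  0.7]
0.165 [-0.4 -1.   0.6]
0.162 [-1.6 -1.3  0.6]
0.159 [-1.6 -1.1  1.3]
0.156 [-0.4 -1.4  0.7]
0.153 [-0.6 -1.6  0.3]
0.15 [-0.4 -0.4  0.6]
0.147 [-1.  -0.3  1.3]
0.144 [-1.3 -1.2  0.3]
0.141 [-0.3 -1.2  0.7]
0.138 [-0.6 -0.6  0.5]
0.135 [-0.1 -0.7  0.4]
0.132 [-0.7 -0.5  1.6]
0.129 [ 0.5 -0.7  0.1]
0.126 [ 0.2 -1.2  1.1]
0.123 [ 0.6 -1.1  0.8]
0.12 [-0.5 -1.2 -0. ]
0.117 [-0.1 -1.   1.7]
0.114 [-4.8 -4.5 15.2]
[0.52651963 0.2206044  0.11642693] 0.011966097538502144 26.9333
```

```bash
python3 - <<'E'
from h import *
q=Q(A);m=np.load("m.npy");x,y=m[0],m[1]-.001
move_gripper(.05);movel((x,y,.20),q,speed=.2)
move_ptp((.631,.1955,.20),q);pause(.3)
P=camera_params("wrist");im=read_camera("wrist");np.save("cP.npy",P,allow_pickle=True);print(read_eef_pos())
print([(d,atz("wrist",d[0],.058,P).round(4)) for d in look("wrist","cap_top")])
a=proj("wrist",(.631,.2405,.058),P);print(a);u,v=a.astype(int)
save("c.png",np.hstack([cv2.resize(im[v-75:v+75,u-75:u+75],(400,400)),cv2.resize(im[v-75:v+75,u-225:u-75],(400,400))]));print(u,v,read_time_s())
E
```

```text
[0.63010904 0.1962127  0.20021092]
[(([271.9, 148.5], 0.69), array([0.6293, 0.2417, 0.058 ]))]
[274.19299593 149.74882145]
274 149 28.875
```

View pics/c.png

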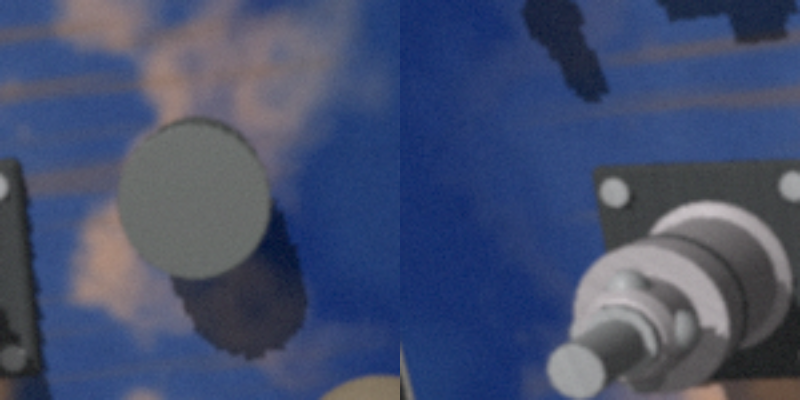

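The rod is seated and the cap's top is at pixel (272,149). Next I take the cap.

```bash
python3 - <<'E'
from h import *
q=Q(A);c=(.6295,.241)
move_gripper(.08,100);move_ptp((c[0],c[1],.12),q)
movel((c[0],c[1],.040),q,speed=.1);print(read_eef_pos())
move_gripper(0.0,100);e=np.array(read_eef_pos());print(e,read_finger_gap(),read_grasp_force(),read_ft_force())
movel((c[0],c[1],.20),q,speed=.12)
x,y=.5264,.2212
movel((x,y,.20),q,speed=.12);pause(.2)
print(read_finger_gap(),read_grasp_force(),read_eef_pos(),read_time_s())
P=camera_params("wrist");im=read_camera("wrist");s=read_camera("scene")
save("k.png",np.hstack([cv2.resize(im,(400,300)),cv2.resize(s[130:280,200:400],(400,300))]))
print(proj("wrist",np.array(read_eef_pos())+[0,0,.018],P))
E
```

```text
[0.62994196 0.24159148 0.04059339]
[0.63042962 0.24162769 0.04137856] 0.04318769794061812 101.90860401839018 [-3.42835674e-04 -8.33255106e-01  4.04982786e+00]
0.043542756753335965 101.38329170644283 [0.52701072 0.22132321 0.19999603] 33.825
[278.76654051 326.73854125]
```

View pics/k.png

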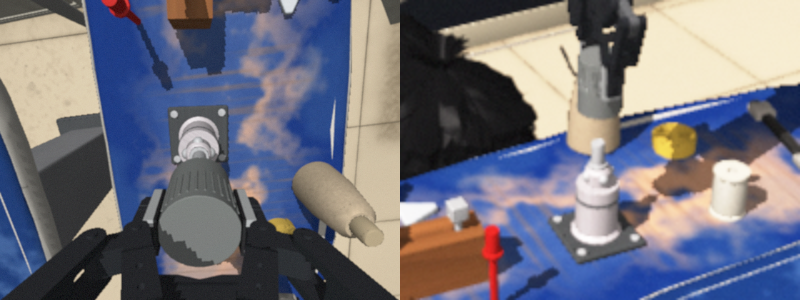

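```bash
python3 - <<'E'
from h import *
q=Q(A);x,y=.5264,.2212
b=np.array(read_ft_force());print(b)
z=.20
while z>.095:
    z-= .012 if z>.15 else .004 if z>.135 else .0015
    movel((x,y,z),q,speed=.08 if z>.135 else .03)
    f=np.array(read_ft_force())-b;e=read_eef_pos()
    print(round(z,4),np.round(e[2],4),f.round(1),round(read_time_s(),1))
    if e[2]>.14 and f[2]>6 or e[2]>.13 and f[2]>12 or f[2]>25 or np.hypot(f[0],f[1])>12: break
    if e[2]<.116 and f[2]>9: break
print(read_eef_pos(),read_finger_gap(),read_grasp_force())
E
```

```text
[-0.14893368 -0.41972238 -0.4927854 ]
0.188 0.1868 [-0.2  0.3 -0.2] 34.2
0.176 0.1751 [0.5 0.2 0.5] 34.5
0.164 0.1632 [0.2 0.5 1.6] 34.8
0.152 0.1512 [0.6 0.7 0.9] 35.1
0.14 0.1391 [ 0.5 -0.4 -0.3] 35.4
0.136 0.1358 [-0.7  1.  -1.1] 35.7
0.132 0.1318 [-0.3  0.6 -0.2] 36.0
0.1305 0.1304 [0.2 0.9 0.8] 36.2
0.129 0.1289 [-0.5  0.3  0.4] 36.5
0.1275 0.1274 [0.2 0.8 0.7] 36.7
0.126 0.1262 [-0.6 -0.6  1.7] 37.0
0.1245 0.1255 [-1.9 -0.4  6.5] 37.2
0.123 0.1245 [-2.2 -0.4  7.7] 37.5
0.1215 0.1232 [-2.8 -0.8  8.8] 37.7
0.12 0.1203 [-0.7 -0.1  3.1] 38.0
0.1185 0.117 [ 1.8  1.7 -7.1] 38.2
0.117 0.1152 [  2.7   3.1 -12.5] 38.5
0.1155 0.115 [  0.8   1.4 -10.2] 38.7
0.114 0.1145 [-1.2 -0.1 -3.3] 39.0
0.1125 0.1133 [-0.4 -0.4 -0.3] 39.2
0.111 0.1114 [ 0.2  1.1 -0.2] 39.5
0.1095 0.1113 [-2.5 -1.4  8.2] 39.7
0.108 0.1112 [-5.  -3.8 16.5] 40.0
[0.5270516  0.22164001 0.11124802] 0.043477625110581924 106.18168719112873
```

```bash
python3 - <<'E'
from h import *
q=Q(A);b=-.49
movel((.5264,.2212,.1089),q,speed=.03);pause(.5)
for _ in range(4): print(np.round(read_ft_force(),1),np.round(read_eef_pos(),4),read_grasp_force());pause(.2)
s=read_camera("scene");w=read_camera("wrist");save("f.png",np.hstack([cv2.resize(w,(400,300)),cv2.resize(s[160:280,220:380],(400,300))]));print(read_time_s())
E
```

```text
[-4.  -3.  11.8] [0.5271 0.2216 0.1113] 105.16332356259227
[-3.4 -3.2 11. ] [0.5271 0.2216 0.1113] 105.16170987859368
[-3.6 -3.4 11. ] [0.5271 0.2216 0.1113] 105.16225386410952
[-2.4 -3.5 11. ] [0.5271 0.2216 0.1113] 105.16226710751653
41.6083
```

View pics/f.png

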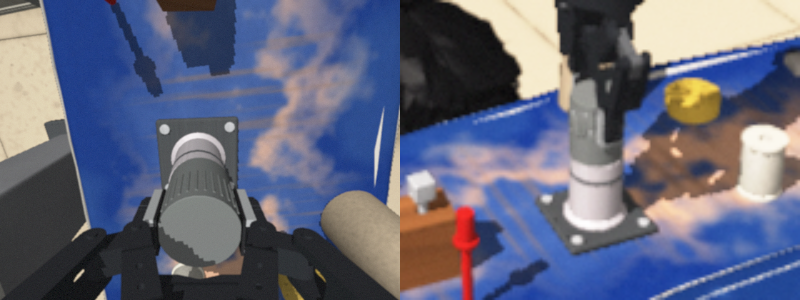

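The picture shows the cap flush on the shoulder, still held by the fingers, with the bystanders where they were. It bears down steadily with about 11 N.

```bash
python3 -c "
from bench import *
print(sign_off())"
```

```text
the job is handed in; nothing more can be done
None
```

I handed the job in at about 42 s on the robot's clock: the collared rod is seated in the tube, and the cap has clicked on and sits flush on the shoulder, still gripped and pressed down with about 11 N. The judge returned no verdict.

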